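# Square up an opened disk drive in its vacuum nest

### The job

Get the opened disk drive, the one with bare platters, ready for work in the vacuum nest it lies on: with that nest's vacuum off, slide it square against the long rail and then along it to the end rail, leaning on it for a moment at each rail with a firm push of about 15 newtons that the rail feels (never over 30), and then turn that nest's vacuum fully on. The closed drive on the other nest is finished and will be lifted off later: leave it lying where it is, its vacuum fully off at the end. Never slide the opened drive while its vacuum is on, keep the fingers off the bare platters, and leave the other things on the bench alone.

Things in the scene. Friction and masses are not known exactly. Their poses are not given: they have to be found in the camera images.
- open_drive: Opened 3.5-inch disk drive, dark grey tray with bright bare platters: 147 (x) x 101.6 (y) x 26 mm high, 0.4 to 0.85 kg, loose, askew on one of the nests. Push its flat upright sides. Origin: centre of its underside. Starts within 0.3 rad of the nest's x, 5 to 45 mm short of both rails. Sliding it takes 3 to 10 N; a rail feels only what is beyond that.
- open_drive_corner (a point): The opened drive's lower corner at its own (+x, +y), 73.5 mm and 50.8 mm from its origin: it coincides with the origin of that nest's two rails when the drive is home.
- platters: The bare platters in the opened drive: 95 mm disc, 22 mm along +x from the drive's centre, top 5 mm below the tray's rim. Carried by the drive. Not to be touched.
- closed_drive: Finished disk drive with its silver cover and white label on, 147 x 101.6 x 26 mm, about 0.6 kg, loose on the other nest. Origin: centre of its underside. Stays where it lies.
- nest_1: Vacuum nest 1: fixed aluminium plate 230 x 230 x 22 mm on the bench (drives lie on its top), with two rails and a ball valve. Origin: centre of the plate's underside; x (away from the robot) and y along its edges, z up. Either nest may be the left or the right one and either may hold the opened drive.
- long_rail_1: Rigid dark rail on nest 1, 12 mm high, 10 mm thick, for the drive's long side. Origin: the corner where the faces of long and end rail meet, on the plate's top, at (95, 45, 22) mm in the nest's frame, same axes. Runs from 10 to 150 mm towards -x, face at y = 0. Home, the drive's centre is at (-73.5, -50.8, 0) mm here, its x along the rail's x. No rails on the nest's -x and -y sides.
- end_rail_1: Rigid dark rail on nest 1, 12 mm high, 10 mm thick, for the drive's +x end. Origin: the same corner point as the long rail's, same axes. Runs from 10 to 105 mm towards -y, face at x = 0.
- valve_1 (a joint): Quarter-turn ball valve of nest 1, its own vacuum: 0 = fully off (stop; red lever points to the nest's +y, across the pipe), 1.571 rad = fully on (stop; lever points to the nest's -x, along the pipe); counter-clockwise from above turns on. At the start one valve is on (wholly or mostly), the other off. Stiff (0.35 N m, 5 N at the grip point); stays where left.
- valve_1_stem (a point): Point on the upright turning axis of valve 1, at the lever's mid-height, 64 mm above the bench; at (10, 80, 64) mm in the nest's frame. The pipe below runs along the nest's x, its top 44 mm above the bench (valve body 51 mm).
- valve_1_grip (a point): Middle of the red sleeve of lever 1, 70 mm from the stem: sleeve 16 mm wide, 11 mm high (58.5 to 69.5 mm above the bench), from 31 to 93 mm off the stem. Free space under and beside it.
- nest_2: Vacuum nest 2: fixed aluminium plate 230 x 230 x 22 mm on the bench (drives lie on its top), with two rails and a ball valve. Origin: centre of the plate's underside; x (away from the robot) and y along its edges, z up. Either nest may be the left or the right one and either may hold the opened drive.
- long_rail_2: Rigid dark rail on nest 2, 12 mm high, 10 mm thick, for the drive's long side. Origin: the corner where the faces of long and end rail meet, on the plate's top, at (95, 45, 22) mm in the nest's frame, same axes. Runs from 10 to 150 mm towards -x, face at y = 0. Home, the drive's centre is at (-73.5, -50.8, 0) mm here, its x along the rail's x. No rails on the nest's -x and -y sides.
- end_rail_2: Rigid dark rail on nest 2, 12 mm high, 10 mm thick, for the drive's +x end. Origin: the same corner point as the long rail's, same axes. Runs from 10 to 105 mm towards -y, face at x = 0.
- valve_2 (a joint): Quarter-turn ball valve of nest 2, its own vacuum: 0 = fully off (stop; red lever points to the nest's +y, across the pipe), 1.571 rad = fully on (stop; lever points to the nest's -x, along the pipe); counter-clockwise from above turns on. At the start one valve is on (wholly or mostly), the other off. Stiff (0.35 N m, 5 N at the grip point); stays where left.
- valve_2_stem (a point): Point on the upright turning axis of valve 2, at the lever's mid-height, 64 mm above the bench; at (10, 80, 64) mm in the nest's frame. The pipe below runs along the nest's x, its top 44 mm above the bench (valve body 51 mm).
- valve_2_grip (a point): Middle of the red sleeve of lever 2, 70 mm from the stem: sleeve 16 mm wide, 11 mm high (58.5 to 69.5 mm above the bench), from 31 to 93 mm off the stem. Free space under and beside it.
- wash_bottle: Blue bottle, 64 mm across, 130 mm tall, standing beyond the nests. Origin: centre of its foot. Bystander.
- parts_tub: Brown open tub 110 x 85 x 45 mm on the robot's right. Origin: centre of its underside. Bystander.
- screwdriver: Screwdriver with an orange handle, 170 mm long, lying between the robot and the nests. Bystander.

How it is judged (in metres and radians):
On the way, in this order (a step that is already met when the one before it is completed fails the run):
1. with its nest's vacuum off, the opened drive lies square against the long rail and is pressed on it with more than 8 N (((y of open_drive_corner in the frame of long_rail_1 between -0.0015 and 0.0015 m and angle between the x axis of open_drive and the x axis of long_rail_1, either way round below 0.018 rad and value of joint valve_1 below 0.12 rad and contact force between open_drive and long_rail_1 above 8 N) or (y of open_drive_corner in the frame of long_rail_2 between -0.0015 and 0.0015 m and angle between the x axis of open_drive and the x axis of long_rail_2, either way round below 0.018 rad and value of joint valve_2 below 0.12 rad and contact force between open_drive and long_rail_2 above 8 N))), for 0.1 s.
2. with its nest's vacuum off, the opened drive is home in the corner and is pressed on the end rail with more than 8 N ((((x of open_drive_corner in the frame of long_rail_1 between -0.0015 and 0.0015 m and y of open_drive_corner in the frame of long_rail_1 between -0.0015 and 0.0015 m and angle between the x axis of open_drive and the x axis of long_rail_1, either way round below 0.018 rad and z of open_drive_corner in the frame of long_rail_1 below 0.003 m) and value of joint valve_1 below 0.12 rad and contact force between open_drive and end_rail_1 above 8 N) or ((x of open_drive_corner in the frame of long_rail_2 between -0.0015 and 0.0015 m and y of open_drive_corner in the frame of long_rail_2 between -0.0015 and 0.0015 m and angle between the x axis of open_drive and the x axis of long_rail_2, either way round below 0.018 rad and z of open_drive_corner in the frame of long_rail_2 below 0.003 m) and value of joint valve_2 below 0.12 rad and contact force between open_drive and end_rail_2 above 8 N))), for 0.1 s.
3. the vacuum of that nest is fully on, the drive still home ((((x of open_drive_corner in the frame of long_rail_1 between -0.0015 and 0.0015 m and y of open_drive_corner in the frame of long_rail_1 between -0.0015 and 0.0015 m and angle between the x axis of open_drive and the x axis of long_rail_1, either way round below 0.018 rad and z of open_drive_corner in the frame of long_rail_1 below 0.003 m) and value of joint valve_1 above 1.48 rad) or ((x of open_drive_corner in the frame of long_rail_2 between -0.0015 and 0.0015 m and y of open_drive_corner in the frame of long_rail_2 between -0.0015 and 0.0015 m and angle between the x axis of open_drive and the x axis of long_rail_2, either way round below 0.018 rad and z of open_drive_corner in the frame of long_rail_2 below 0.003 m) and value of joint valve_2 above 1.48 rad))), for 0.2 s.
At the end, for the whole second after the job is handed in: The opened drive is at rest in the corner of its nest's rails (within 1.5 mm of each rail, square within 1 degree), its nest's valve is fully on (above 1.48 rad), the other nest's valve is fully off (below 0.09 rad), and the closed drive has not moved by 4 mm ((((x of open_drive_corner in the frame of long_rail_1 between -0.0015 and 0.0015 m and y of open_drive_corner in the frame of long_rail_1 between -0.0015 and 0.0015 m and angle between the x axis of open_drive and the x axis of long_rail_1, either way round below 0.018 rad and z of open_drive_corner in the frame of long_rail_1 below 0.003 m) and value of joint valve_1 above 1.48 rad and value of joint valve_2 below 0.09 rad) or ((x of open_drive_corner in the frame of long_rail_2 between -0.0015 and 0.0015 m and y of open_drive_corner in the frame of long_rail_2 between -0.0015 and 0.0015 m and angle between the x axis of open_drive and the x axis of long_rail_2, either way round below 0.018 rad and z of open_drive_corner in the frame of long_rail_2 below 0.003 m) and value of joint valve_2 above 1.48 rad and value of joint valve_1 below 0.09 rad)) and linear speed of open_drive below 0.01 m/s and distance of closed_drive from where it was at the start of the episode below 0.004 m); the robot touches nothing.
It fails at once if the opened drive is slid while its nest's vacuum is on ((horizontal distance between open_drive and nest_1 below 0.09 m and value of joint valve_1 above 0.5 rad and linear speed of open_drive above 0.02 m/s) or (horizontal distance between open_drive and nest_2 below 0.09 m and value of joint valve_2 above 0.5 rad and linear speed of open_drive above 0.02 m/s)).
It fails at once if the opened drive is pressed on a rail with over 30 N (contact force between open_drive and long_rail_1 above 30 N or contact force between open_drive and end_rail_1 above 30 N or contact force between open_drive and long_rail_2 above 30 N or contact force between open_drive and end_rail_2 above 30 N).
It fails at once if the fingers touch the bare platters (contact force between platters and the fingers above 0.5 N).
It fails at once if the closed drive is disturbed (distance of closed_drive from where it was at the start of the episode above 0.006 m).
It fails at once if the bottle, tub or screwdriver is disturbed ((distance of wash_bottle from where it was at the start of the episode above 0.015 m or angle between wash_bottle's own z axis and vertical above 0.3 rad) or distance of parts_tub from where it was at the start of the episode above 0.015 m or distance of screwdriver from where it was at the start of the episode above 0.02 m).
It also fails if it takes over 72 s, if anything falls off the work surface, if the arm or the gripper's body presses on something with over 40 N, if the wrist force passes 120 N, or if a joint passes its speed limit or range.

### The arm

A 7-joint arm with a two-finger parallel gripper is mounted at the origin on the work surface. World frame = base frame: x ahead of the robot, y to its left, z up, the work surface at z = 0. Lengths are in mm, angles in rad, forces in N, time in s.
With the tool pointing down it reaches from about 350 to 900 mm from the base axis. Payload 19.9 kg.
Tool frame: the origin (TCP) lies midway between the tips of the shut fingers; the grasp point (between the pads) lies 19 mm behind it (r.pinch_z is the z of the grasp point in the tool frame, in mm); z points along the fingers, y is the line along which they close (so a half turn about z gives the same grasp; the last joint's range is limited). The gripper opens to 85 mm and grips with 20 to 120 N. Pads are 22 mm wide; open, the fingers measure 114 mm over their backs; the gripper's body (76 mm by 85 mm) begins 54 mm behind the grasp point. The pads swing forward as they close: fully open they stand 13 mm farther back than shut.
Start: joints at [-1.3, 0.417, -0.01, 1.614, 0.005, 1.111, -0.053], TCP at [192.317, 594.656, 231.26] pointing down, gripper open.
Joint ranges: [-2.81, 2.81], [-0.39, 2.02], [-1.27, 1.25], [0.06, 2.57], [-1.19, 4.33], [0.19, 2], [-2.82, 2.82]. Speed limits (rad/s): [1.89, 1.89, 2.39, 2.39, 3.01, 3.01, 3.01].

### API

Orientations are given as a unit quaternion [w, x, y, z].
In Python, from station import r, viewer gives the robot as it stands.
- The arm moves only by the shell command python3 -m pendant 'ROWS' [FORCE]. ROWS is JSON, a list of rows, each an object of numbers: "tx", "ty", "tz": the shift along the tool's x, y, z as a fraction of full scale; "spin": the turn about the tool's z as a fraction of full scale; "grip": the opening, from -1 (shut) to 1 (fully open). In form: [{"tx": .., "ty": .., "tz": .., "spin": .., "grip": ..}, ...]. A call has exactly 10 rows; each row is the pose to reach, as a shift and turn from the pose commanded when the call began, along the tool's axes at that moment; what a row does not reach only later rows make up. Full scale, the value 1, is 200 mm for a shift and 45 degrees for a turn. A row lasts 1/8 s, in which the tool goes at most 62.5 mm and 10.7 degrees, less where a joint would pass 70% of its speed; a pose out of reach is approached as far as the arm can. A call with a number of a shift or a turn outside -1 to 1 is refused whole. A call with a gripper value outside its range is refused whole. The fingers move at their own pace and stop on an object; FORCE is the grip in N (left out, the last holds). Time passes only in rows, so rows that repeat a pose let the fingers close, or fill a call up. It gives the time, the measured TCP pose, the force, the opening and the grip force at its end, in the units of the state.
- r.get_state(): the state, without advancing time (a new reading comes with each control period).
- viewer.capture(name): name is "side" or "top"; returns the picture (420x560x3 uint8, red, green, blue); there is no depth.
- viewer.camera_model(name): a dict with "camera_matrix" (3x3 intrinsics, pixels), "distortion" ([k1, k2, p1, p2, k3] as OpenCV has them; the pictures are not rectified), "eye" and "orientation" of the camera in the world. Camera axes: x right, y down, z forward; pixel columns grow to the right and rows downward; lengths in mm; the calibration is good to about 2 mm. A picture is of the moment at which its call begins. camera_model takes no time and is no camera call.
- r.sign_off(): hands the job in; it is judged then, once.
The state is a dict: "t": time; "q": joint angles; "qvel": joint speeds; "effort": joint torques, N m; "eef_pos": TCP position; "tool_rot": TCP orientation; "wrist_force": force on the tool from outside, world axes, zero at the start; "moment": the same for the moment, N m; "opening": finger opening in mm; "gripper_force": force on a finger pad.
Only numpy, scipy, OpenCV 4.12 (cv2) and the standard library are available. Lean on these libraries where they do the work, as an engineer would, in place of code of your own. Each camera call takes 0.05 s, during which the arm holds its last target. There are 200 camera calls.

## Working session

There is one attempt and no reset: what is moved stays moved. The work goes in short steps, Python scripts to look and compute and a shell command to move; the robot and the scene stay as the last step left them, time stands still between calls to the robot, and variables do not carry over. Pictures are saved under pics/ and viewed, at most 12 in all, crops included, and the job is handed in when it is done.

```bash
mkdir -p pics
python3 - <<'E'
from station import r, viewer
import cv2,json
for n in("top","side"):
    im=viewer.capture(n); cv2.imwrite(f"pics/{n}0.png",im[:,:,::-1])
    print(n,viewer.camera_model(n))
print(r.get_state(), r.pinch_z)
E
```

```text
top {'camera_matrix': array([[499.85943527,   0.        , 278.9055692 ],
       [  0.        , 499.85943527, 212.5024353 ],
       [  0.        ,   0.        ,   1.        ]]), 'distortion': array([0.0515695, 0.       , 0.       , 0.       , 0.       ]), 'eye': array([ 340.45702449,  -39.64067912, 1250.84057416]), 'orientation': array([-0.06448618,  0.71318247, -0.6939767 ,  0.07489089])}
side {'camera_matrix': array([[397.82441357,   0.        , 279.62660704],
       [  0.        , 397.82441357, 210.75152729],
       [  0.        ,   0.        ,   1.        ]]), 'distortion': array([0.03553521, 0.        , 0.        , 0.        , 0.        ]), 'eye': array([397.92774044, 752.69335802, 857.22857643]), 'orientation': array([ 0.04356586, -0.1051733 ,  0.91286146, -0.39207721])}
{'t': 0.1, 'q': array([-1.29948709,  0.4179466 , -0.01030609,  1.61411405,  0.00469605,
        1.1106864 , -0.05296805]), 'qvel': array([-0.00028887, -0.00044681,  0.00016788, -0.00252403, -0.00214671,
       -0.00098251,  0.0009394 ]), 'effort': array([ 1.05000592e-03, -8.65822077e+01,  6.80338405e-01, -4.35641634e+01,
        1.92350219e-02,  4.96174747e-03, -1.83588202e-05]), 'eef_pos': array([192.24273913, 594.37181875, 230.7026066 ]), 'tool_rot': array([-4.72548597e-05,  1.55747444e-01,  9.87796747e-01, -5.63303848e-04]), 'wrist_force': array([0.6725338 , 0.42373902, 0.52347515]), 'moment': array([-0.00469008, -0.02943468,  0.01156193]), 'gripper_force': 0.0, 'opening': 85.38812037604113} -18.700000000000003
```

View pics/top0.png

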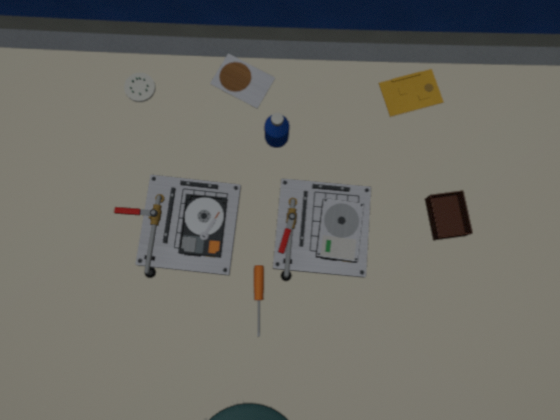

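View pics/side0.png

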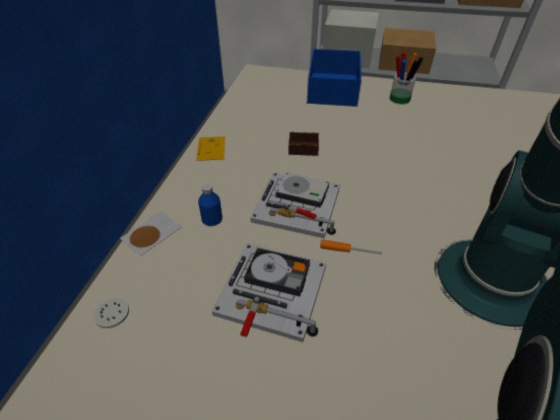

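The open drive (dark tray) is on the left nest, around top pixel (205,225). Its lever points left at about (127,211), so that valve is off. The closed drive is on the right nest, and its lever at about (285,241) is mostly on. I'll measure these next.

```bash
cat > h.py <<'E'
from station import r, viewer
import cv2, numpy as np
from scipy.spatial.transform import Rotation as R
def rot(q): return R.from_quat(np.r_[q[1:],q[0]])
def cast(n,px,z):
    m=viewer.camera_model(n); px=np.array(px,float).reshape(-1,1,2)
    u=cv2.undistortPoints(px,m["camera_matrix"],m["distortion"]).reshape(-1,2)
    d=rot(m["orientation"]).apply(np.c_[u,np.ones(len(u))])
    e=m["eye"]; return e+d*((z-e[2])/d[:,2])[:,None]
def proj(n,P):
    m=viewer.camera_model(n); Ri=rot(m["orientation"]).inv()
    P=np.array(P,float).reshape(-1,3)
    return cv2.projectPoints(P,Ri.as_rotvec(),Ri.apply(-m["eye"]),m["camera_matrix"],m["distortion"])[0].reshape(-1,2)
def reds(n,im,hsv=None):
    h=cv2.cvtColor(im,cv2.COLOR_RGB2HSV)
    m=(((h[...,0]<5)|(h[...,0]>174))&(h[...,1]>180)&(h[...,2]>110)).astype(np.uint8)
    k,l,s,c=cv2.connectedComponentsWithStats(m)
    return [(i,s[i],c[i],cv2.minAreaRect(np.argwhere(l==i)[:,::-1].astype(np.float32))) for i in range(1,k) if s[i,4]>40]
E
python3 - <<'E'
from h import *
im=viewer.capture("top")
for n in("top","side"):
    I=viewer.capture(n)
    for i,s,c,b in reds(n,I):
        print(n,s[4],c.round(1),cast(n,c,69)[0].round(1),"rect",np.array(b[1]).round(1),b[2], cast(n,cv2.boxPoints(b),69)[:,:2].round(1).tolist())
# plate: bright low-sat vs bench
h=cv2.cvtColor(im,cv2.COLOR_RGB2HSV)
for p in[(150,185),(230,190),(232,260),(100,250),(180,250),(190,240),(176,215),(345,190)]: print(p,h[p[1],p[0]],im[p[1],p[0]])
a=cv2.resize(im[165:285,105:245,::-1],None,fx=4.2,fy=4.2,interpolation=cv2.INTER_CUBIC)
cv2.imwrite("pics/left.png",a)
b=cv2.resize(im[165:290,262:382,::-1],None,fx=4,fy=4,interpolation=cv2.INTER_CUBIC)
cv2.imwrite("pics/right.png",b)
E
```

```text
top 88 [126.5 210.2] [572.1 310.1  69. ] rect [21.3  3.9] 4.085616588592529 [[568.3, 335.1], [577.8, 335.3], [575.6, 285.0], [566.0, 284.9]]
top 67 [283.6 241. ] [508.1 -67.1  69. ] rect [ 3.2 21.8] 15.945395469665527 [[485.1, -57.3], [536.0, -70.4], [534.1, -77.7], [483.3, -64.6]]
side 50 [305.8 212.3] [508.7 -66.8  69. ] rect [18.4  2.6] 20.556047439575195 [[536.4, -69.4], [535.8, -80.0], [482.9, -64.8], [483.7, -54.5]]
side 120 [247.2 322.7] [571.8 310.8  69. ] rect [ 5.  23.9] 21.037511825561523 [[578.6, 337.7], [576.1, 280.3], [564.4, 282.4], [567.5, 339.5]]
(150, 185) [115  12 123] [117 118 123]
(230, 190) [110  13 121] [115 117 121]
(232, 260) [ 25  24 115] [115 113 104]
(100, 250) [ 23  24 125] [125 122 113]
(180, 250) [105  26  39] [35 37 39]
(190, 240) [105  15  99] [93 96 99]
(176, 215) [110  13 121] [115 117 121]
(345, 190) [105  14  37] [35 36 37]
```

View pics/left.png

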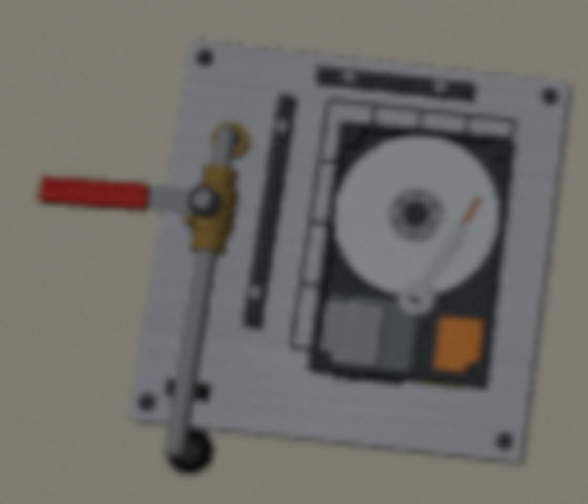

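View pics/right.png

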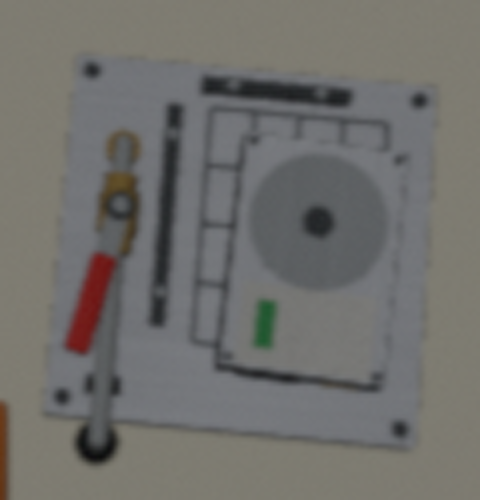

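The left crop shows the plate corners at about (195,40), (572,83), (523,463) and (132,420), and the tray corners at (343,122), (515,140), (487,387) and (308,370). Its lever is straight across the pipe. The right crop shows the lever about 15–20° off the pipe direction, so that valve is mostly on.

```bash
cat > meas.py <<'E'
from h import *
def rails(im,box):
    x0,y0,x1,y1=box; f=8
    s=cv2.resize(im[y0:y1,x0:x1],None,fx=f,fy=f,interpolation=cv2.INTER_CUBIC)
    g=cv2.cvtColor(s,cv2.COLOR_RGB2GRAY)
    k,l,st,c=cv2.connectedComponentsWithStats((g<75).astype(np.uint8))
    out=[]
    for i in range(1,k):
        if st[i,4]<1500: continue
        b=cv2.minAreaRect(np.argwhere(l==i)[:,::-1].astype(np.float32))
        out.append((st[i,4],np.array(b[0]),np.array(b[1])/f,b[2],(cv2.boxPoints(b)+.5)/f-.5+[x0,y0]))
    return out
E
python3 - <<'E'
from meas import *
im=viewer.capture("top")
for nm,box in(("L",(130,165,250,285)),("R",(270,165,380,285))):
    for a,c,wh,ang,pts in rails(im,box):
        for z in((34,) if min(wh)<8 else (48,)):
            P=cast("top",pts,z)[:,:2]; e=[np.linalg.norm(P[1]-P[0]),np.linalg.norm(P[2]-P[1])]
            v=P[1]-P[0] if e[0]>e[1] else P[2]-P[1]
            print(nm,a,"ctr",P.mean(0).round(1),"size",np.round(e,1),"yaw",np.degrees(np.arctan2(v[1],v[0])).round(1),"corners",P.round(1).tolist())
o=np.array([105,165])
for nm,o,f,z,c in(("plateL",[105,165],4.2,22,[(195,40),(572,83),(523,463),(132,420)]),("trayL",[105,165],4.2,48,[(343,122),(515,140),(487,387),(308,370)]),("plateR",[262,165],4,22,[(78,55),(437,88),(412,448),(42,413)]),("stemL",[105,165],4.2,70,[(204,201)]),("stemR",[262,165],4,70,[(119,205)])):
    P=cast("top",(np.array(c)+.5)/f-.5+np.array(o),z)[:,:2]
    print(nm,P.mean(0).round(1),P.round(1).tolist())
    if len(c)==4:
        v=P[0]-P[3]+P[1]-P[2]; print("  yaw",np.degrees(np.arctan2(v[1],v[0])), [np.linalg.norm(P[i]-P[i-1]).round(1) for i in range(4)])
E
```

```text
L 9518 ctr [649.6 147.5] size [11.6 94.7] yaw -94.8 corners [[647.8, 194.9], [659.4, 194.4], [651.5, 100.1], [639.9, 100.8]]
L 15011 ctr [570.9 216.4] size [140.   11.8] yaw -4.7 corners [[501.9, 227.9], [641.4, 216.6], [639.8, 204.8], [500.4, 216.5]]
L 66366 ctr [545.  130.9] size [153.2 107.4] yaw -2.8 corners [[473.2, 187.5], [626.2, 180.0], [616.7, 73.0], [463.8, 83.2]]
L 11353 ctr [569.1 247.4] size [97.6 28.4] yaw -5.1 corners [[522.6, 265.6], [619.7, 257.0], [615.7, 228.9], [518.6, 237.9]]
L 4042 ctr [577. 300.] size [15.5 26.4] yaw -90.8 corners [[569.5, 312.9], [584.9, 313.6], [584.6, 287.1], [569.1, 286.5]]
L 2255 ctr [571.2 131.5] size [16.3 16.7] yaw -176.9 corners [[579.3, 140.2], [579.7, 123.9], [563.1, 123.0], [562.6, 139.2]]
L 7217 ctr [441.8 244.8] size [53.7 24.3] yaw -12.2 corners [[418.7, 262.2], [471.2, 250.8], [464.8, 227.3], [412.4, 238.9]]
R 9595 ctr [ 652.  -182.7] size [12.  93.9] yaw -93.9 corners [[649.3, -135.4], [661.2, -136.4], [654.8, -230.1], [642.9, -229.0]]
R 8404 ctr [ 573.  -114.7] size [95.4  9.6] yaw -3.7 corners [[525.7, -106.9], [620.9, -113.1
[... 875 characters left out ...]
16.8, -61.2], [440.1, -62.3], [438.9, -87.6], [415.7, -86.4]]
plateL [551.8 166.6] [[675.9, 270.7], [656.3, 43.6], [427.9, 62.7], [447.2, 289.5]]
  yaw -4.743951199328096 [np.float64(229.5), np.float64(227.9), np.float64(229.1), np.float64(227.6)]
trayL [545.2 129.3] [[621.9, 174.7], [614.1, 73.8], [468.8, 83.1], [475.8, 185.5]]
  yaw -3.9467881885582434 [np.float64(146.5), np.float64(101.2), np.float64(145.7), np.float64(102.6)]
plateR [ 553.9 -163.5] [[675.1, -58.0], [660.2, -286.2], [432.7, -268.4], [447.7, -41.6]]
  yaw -4.3089619751825925 [np.float64(228.0), np.float64(228.7), np.float64(228.2), np.float64(227.3)]
stemL [568.2 246.5] [[568.2, 246.5]]
stemR [569.5 -84.3] [[569.5, -84.3]]
```

Both nests pass the size checks: plates about 228 mm against 230, tray 146x102, rails 140x12 and 95x12. Left nest centre is about (551.5, 167.3) with yaw -4.75°. The drive centre is about (545, 129.5), which puts it 25 mm short of home in x and 32 mm in y. I'll start moving.

```bash
cat >> h.py <<'E'
class Nest:
    def __init__(s,c,deg): s.c=np.array(c); s.a=np.radians(deg)
    def w(s,x,y): c,q=np.cos(s.a),np.sin(s.a); return s.c+[c*x-q*y,q*x+c*y]
    def n(s,p): c,q=np.cos(s.a),np.sin(s.a); d=np.array(p[:2])-s.c; return np.array([c*d[0]+q*d[1],-q*d[0]+c*d[1]])
L=Nest((551.5,167.3),-4.75); N=Nest((553.9,-163.3),-4.3)
def go(xy,z,ydeg=None):  # fractions to reach world xy,z and tool-y heading
    s=r.get_state(); q=rot(s["tool_rot"]); d=q.inv().apply(np.r_[xy,z]-s["eef_pos"])/200
    y=q.apply([0,1,0]); cur=np.degrees(np.arctan2(y[1],y[0]))
    sp=0 if ydeg is None else -(((ydeg-cur+180)%360)-180)/45
    print("t",round(s["t"],2),"frac",d.round(3),"spin",round(sp,3),"yaw",round(cur,2))
def show(nest=L):
    s=r.get_state(); q=rot(s["tool_rot"]); f=s["wrist_force"]; c,k=np.cos(nest.a),np.sin(nest.a)
    print("t",round(s["t"],2),"nest",nest.n(s["eef_pos"]).round(2),"z",round(s["eef_pos"][2],2),"Fnest",np.round([c*f[0]+k*f[1],-k*f[0]+c*f[1],f[2]],2),"open",round(s["opening"],1))
E
python3 -c "
from h import *
print(L.n((545.1,129.5)));go(L.w(-9.5,-112),230,85.25)"
python3 -m pendant '[{"tx":-0.2,"ty":-0.16,"tz":0,"spin":-0.1,"grip":-1},{"tx":-0.4,"ty":-0.33,"tz":0,"spin":-0.2,"grip":-1},{"tx":-0.6,"ty":-0.5,"tz":0,"spin":-0.29,"grip":-1},{"tx":-0.8,"ty":-0.66,"tz":0,"spin":-0.29,"grip":-1},{"tx":-1,"ty":-0.82,"tz":0,"spin":-0.29,"grip":-1},{"tx":-1,"ty":-0.82,"tz":0,"spin":-0.29,"grip":-1},{"tx":-1,"ty":-0.82,"tz":0,"spin":-0.29,"grip":-1},{"tx":-1,"ty":-0.82,"tz":0,"spin":-0.29,"grip":-1},{"tx":-1,"ty":-0.82,"tz":0,"spin":-0.29,"grip":-1},{"tx":-1,"ty":-0.82,"tz":0,"spin":-0.29,"grip":-1}]' 20
python3 -c "
from h import *
go(L.w(-9.5,-112),230,85.25);show()"
```

```text
[ -3.24786897 -38.20014852]
t 0.3 frac [-2.448 -2.036  0.006] spin -0.293 yaw 72.08
t: 1.55
eef_pos: [331.9, 377.4, 231.2]
tool_rot: [-0.0, 0.042, 0.999, -0.0]
wrist_force: [-0.4, -1.2, 0.2]
opening: -0.3
gripper_force: 0.0
t 1.55 frac [-1.136 -1.514  0.006] spin -0.002 yaw 85.17
t 1.55 nest [-236.27  191.16] z 231.18 Fnest [-0.27 -1.24  0.17] open -0.3
```

```bash
python3 -m pendant '[{"tx":-0.2,"ty":-0.2,"tz":0,"spin":0,"grip":-1},{"tx":-0.4,"ty":-0.4,"tz":0,"spin":0,"grip":-1},{"tx":-0.5,"ty":-0.6,"tz":0,"spin":0,"grip":-1},{"tx":-0.6,"ty":-0.8,"tz":0,"spin":0,"grip":-1},{"tx":-0.7,"ty":-1,"tz":0,"spin":0,"grip":-1},{"tx":-0.8,"ty":-1,"tz":0,"spin":0,"grip":-1},{"tx":-0.9,"ty":-1,"tz":0,"spin":0,"grip":-1},{"tx":-1,"ty":-1,"tz":0,"spin":0,"grip":-1},{"tx":-1,"ty":-1,"tz":0,"spin":0,"grip":-1},{"tx":-1,"ty":-1,"tz":0,"spin":0,"grip":-1}]'
python3 -c "
from h import *
go(L.w(-4,-112),26,85.25);show()"
```

```text
t: 2.8
eef_pos: [513.9, 161.0, 231.1]
tool_rot: [-0.0, 0.042, 0.999, -0.0]
wrist_force: [0.3, 1.2, -0.5]
opening: -0.2
gripper_force: 0.0
t 2.8 frac [-0.166 -0.512  1.026] spin -0.002 yaw 85.15
t 2.8 nest [-36.91  -9.4 ] z 231.13 Fnest [ 0.22  1.18 -0.5 ] open -0.2
```

```bash
python3 -m pendant '[{"tx":-0.08,"ty":-0.25,"tz":0,"spin":0,"grip":-1},{"tx":-0.16,"ty":-0.51,"tz":0,"spin":0,"grip":-1},{"tx":-0.165,"ty":-0.51,"tz":0.2,"spin":0,"grip":-1},{"tx":-0.165,"ty":-0.51,"tz":0.45,"spin":0,"grip":-1},{"tx":-0.165,"ty":-0.51,"tz":0.7,"spin":0,"grip":-1},{"tx":-0.165,"ty":-0.51,"tz":0.85,"spin":0,"grip":-1},{"tx":-0.165,"ty":-0.51,"tz":0.95,"spin":0,"grip":-1},{"tx":-0.165,"ty":-0.51,"tz":1,"spin":0,"grip":-1},{"tx":-0.165,"ty":-0.51,"tz":1,"spin":0,"grip":-1},{"tx":-0.165,"ty":-0.51,"tz":1,"spin":0,"grip":-1}]'
python3 - <<'E'
from h import *
show(); go(L.w(-4,-112),26,85.25)
a=viewer.capture("top")[150:300,100:260,::-1]; b=viewer.capture("side")[230:350,190:350,::-1]
f=lambda i,k:cv2.resize(i,None,fx=k,fy=k,interpolation=cv2.INTER_CUBIC)
a=f(a,2.5);b=f(b,2.5); b=cv2.copyMakeBorder(b,0,a.shape[0]-b.shape[0],0,0,0)
cv2.imwrite("pics/c1.png",np.hstack([a,b]))
E
```

```text
t: 4.05
eef_pos: [539.1, 56.5, 32.2]
tool_rot: [0.001, 0.042, 0.999, 0.0]
wrist_force: [-0.3, -0.4, -0.0]
opening: -0.2
gripper_force: 0.0
t 4.05 nest [  -3.2  -111.44] z 32.19 Fnest [-0.23 -0.42 -0.01] open -0.2
t 4.05 frac [ 0.004 -0.003  0.031] spin -0.003 yaw 85.13
```

View pics/c1.png

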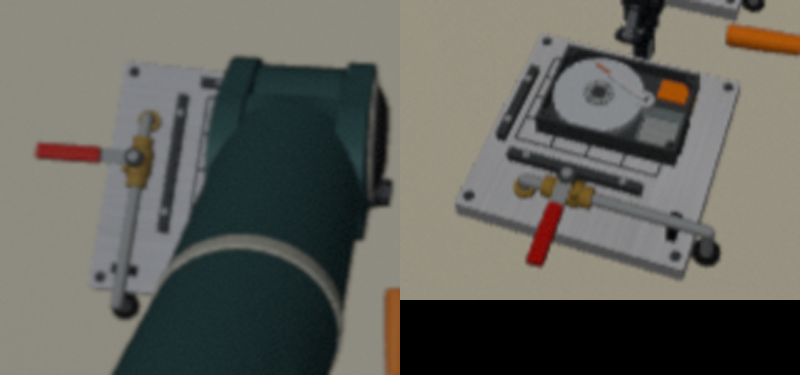

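The fingers stand beside the middle of the drive's -y side, at side-view crop (640,45). I'll lower them and push toward the long rail.

```bash
python3 -m pendant '[{"tx":0,"ty":0,"tz":0.03,"spin":0,"grip":-1},{"tx":0,"ty":0.02,"tz":0.03,"spin":0,"grip":-1},{"tx":0,"ty":0.04,"tz":0.03,"spin":0,"grip":-1},{"tx":0,"ty":0.06,"tz":0.03,"spin":0,"grip":-1},{"tx":0,"ty":0.08,"tz":0.03,"spin":0,"grip":-1},{"tx":0,"ty":0.1,"tz":0.03,"spin":0,"grip":-1},{"tx":0,"ty":0.12,"tz":0.03,"spin":0,"grip":-1},{"tx":0,"ty":0.14,"tz":0.03,"spin":0,"grip":-1},{"tx":0,"ty":0.155,"tz":0.03,"spin":0,"grip":-1},{"tx":0,"ty":0.165,"tz":0.03,"spin":0,"grip":-1}]'
python3 - <<'E'
from h import *
show()
b=viewer.capture("side")[230:350,190:350,::-1]
cv2.imwrite("pics/c2.png",cv2.resize(b,None,fx=4,fy=4,interpolation=cv2.INTER_CUBIC))
E
```

```text
t: 5.4
eef_pos: [541.4, 89.4, 25.3]
tool_rot: [-0.0, 0.042, 0.999, -0.0]
wrist_force: [-0.8, -3.0, -1.1]
opening: 0.2
gripper_force: 1.7
t 5.4 nest [ -3.6  -78.43] z 25.27 Fnest [-0.52 -3.01 -1.08] open 0.2
```

View pics/c2.png

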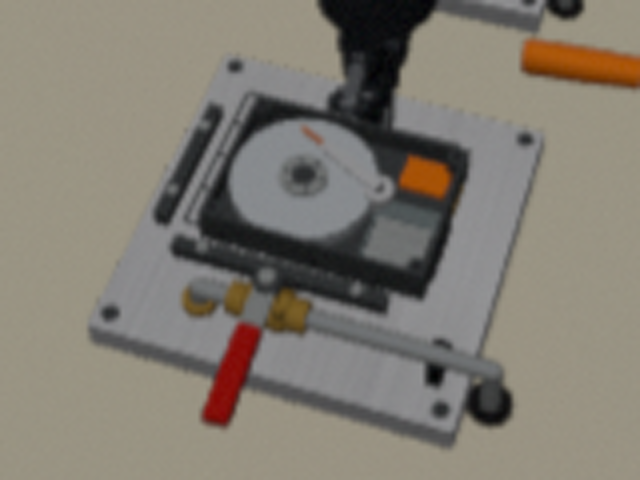

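The drive slid toward the rail and nearly squared, with a small gap left along the edge from (200,225) to (425,295). I'll keep going in finer steps.

```bash
python3 -m pendant '[{"tx":0,"ty":0.003,"tz":0,"spin":0,"grip":-1},{"tx":0,"ty":0.006,"tz":0,"spin":0,"grip":-1},{"tx":0,"ty":0.009,"tz":0,"spin":0,"grip":-1},{"tx":0,"ty":0.012,"tz":0,"spin":0,"grip":-1},{"tx":0,"ty":0.015,"tz":0,"spin":0,"grip":-1},{"tx":0,"ty":0.018,"tz":0,"spin":0,"grip":-1},{"tx":0,"ty":0.021,"tz":0,"spin":0,"grip":-1},{"tx":0,"ty":0.023,"tz":0,"spin":0,"grip":-1},{"tx":0,"ty":0.025,"tz":0,"spin":0,"grip":-1},{"tx":0,"ty":0.025,"tz":0,"spin":0,"grip":-1}]'; python3 -c "
from h import *
show()"
python3 -m pendant '[{"tx":0,"ty":0.001,"tz":0,"spin":0,"grip":-1},{"tx":0,"ty":0.002,"tz":0,"spin":0,"grip":-1},{"tx":0,"ty":0.003,"tz":0,"spin":0,"grip":-1},{"tx":0,"ty":0.004,"tz":0,"spin":0,"grip":-1},{"tx":0,"ty":0.005,"tz":0,"spin":0,"grip":-1},{"tx":0,"ty":0.005,"tz":0,"spin":0,"grip":-1},{"tx":0,"ty":0.005,"tz":0,"spin":0,"grip":-1},{"tx":0,"ty":0.005,"tz":0,"spin":0,"grip":-1},{"tx":0,"ty":0.005,"tz":0,"spin":0,"grip":-1},{"tx":0,"ty":0.005,"tz":0,"spin":0,"grip":-1}]'; python3 -c "
from h import *
show()"
```

```text
t: 6.7
eef_pos: [541.9, 94.3, 25.3]
tool_rot: [0.0, 0.042, 0.999, -0.0]
wrist_force: [-0.6, -3.2, -0.9]
opening: 0.1
gripper_force: 1.3
t 6.7 nest [ -3.53 -73.57] z 25.3 Fnest [-0.37 -3.28 -0.87] open 0.1
t: 7.95
eef_pos: [542.0, 95.2, 25.3]
tool_rot: [0.0, 0.043, 0.999, -0.0]
wrist_force: [-0.8, -3.2, -1.6]
opening: -0.1
gripper_force: 1.3
t 7.95 nest [ -3.5  -72.59] z 25.32 Fnest [-0.54 -3.21 -1.64] open -0.1
```

```bash
for i in 1; do python3 -m pendant '[{"tx":0,"ty":0.001,"tz":0,"spin":0,"grip":-1},{"tx":0,"ty":0.002,"tz":0,"spin":0,"grip":-1},{"tx":0,"ty":0.003,"tz":0,"spin":0,"grip":-1},{"tx":0,"ty":0.004,"tz":0,"spin":0,"grip":-1},{"tx":0,"ty":0.005,"tz":0,"spin":0,"grip":-1},{"tx":0,"ty":0.005,"tz":0,"spin":0,"grip":-1},{"tx":0,"ty":0.005,"tz":0,"spin":0,"grip":-1},{"tx":0,"ty":0.005,"tz":0,"spin":0,"grip":-1},{"tx":0,"ty":0.005,"tz":0,"spin":0,"grip":-1},{"tx":0,"ty":0.005,"tz":0,"spin":0,"grip":-1}]' >/dev/null; python3 -c "
from h import *
show()"; done
python3 -m pendant '[{"tx":0,"ty":0.001,"tz":0,"spin":0,"grip":-1},{"tx":0,"ty":0.002,"tz":0,"spin":0,"grip":-1},{"tx":0,"ty":0.003,"tz":0,"spin":0,"grip":-1},{"tx":0,"ty":0.004,"tz":0,"spin":0,"grip":-1},{"tx":0,"ty":0.005,"tz":0,"spin":0,"grip":-1},{"tx":0,"ty":0.005,"tz":0,"spin":0,"grip":-1},{"tx":0,"ty":0.005,"tz":0,"spin":0,"grip":-1},{"tx":0,"ty":0.005,"tz":0,"spin":0,"grip":-1},{"tx":0,"ty":0.005,"tz":0,"spin":0,"grip":-1},{"tx":0,"ty":0.005,"tz":0,"spin":0,"grip":-1}]' >/dev/null; python3 -c "
from h import *
show()"
```

```text
t 9.2 nest [ -3.52 -71.6 ] z 25.31 Fnest [-0.16 -3.24 -1.95] open -0.3
t 10.45 nest [ -3.33 -71.06] z 25.33 Fnest [ 1.26 -5.52 -2.85] open 0.1
```

```bash
python3 -m pendant '[{"tx":0,"ty":0.001,"tz":0,"spin":0,"grip":-1},{"tx":0,"ty":0.002,"tz":0,"spin":0,"grip":-1},{"tx":0,"ty":0.003,"tz":0,"spin":0,"grip":-1},{"tx":0,"ty":0.004,"tz":0,"spin":0,"grip":-1},{"tx":0,"ty":0.005,"tz":0,"spin":0,"grip":-1},{"tx":0,"ty":0.005,"tz":0,"spin":0,"grip":-1},{"tx":0,"ty":0.005,"tz":0,"spin":0,"grip":-1},{"tx":0,"ty":0.005,"tz":0,"spin":0,"grip":-1},{"tx":0,"ty":0.005,"tz":0,"spin":0,"grip":-1},{"tx":0,"ty":0.005,"tz":0,"spin":0,"grip":-1}]' >/dev/null; python3 -c "
from h import *
show()"; python3 -m pendant '[{"tx":0,"ty":0.001,"tz":0,"spin":0,"grip":-1},{"tx":0,"ty":0.002,"tz":0,"spin":0,"grip":-1},{"tx":0,"ty":0.003,"tz":0,"spin":0,"grip":-1},{"tx":0,"ty":0.004,"tz":0,"spin":0,"grip":-1},{"tx":0,"ty":0.004,"tz":0,"spin":0,"grip":-1},{"tx":0,"ty":0.004,"tz":0,"spin":0,"grip":-1},{"tx":0,"ty":0.004,"tz":0,"spin":0,"grip":-1},{"tx":0,"ty":0.004,"tz":0,"spin":0,"grip":-1},{"tx":0,"ty":0.004,"tz":0,"spin":0,"grip":-1},{"tx":0,"ty":0.004,"tz":0,"spin":0,"grip":-1}]' >/dev/null; python3 -c "
from h import *
show()"
```

```text
t 11.7 nest [ -2.98 -70.78] z 25.39 Fnest [  3.62 -10.25  -1.45] open -0.1
t 12.95 nest [ -2.67 -70.56] z 25.47 Fnest [  3.75 -13.25  -1.76] open -0.0
```

```bash
python3 -m pendant '[{"tx":0,"ty":0.001,"tz":0,"spin":0,"grip":-1},{"tx":0,"ty":0.002,"tz":0,"spin":0,"grip":-1},{"tx":0,"ty":0.003,"tz":0,"spin":0,"grip":-1},{"tx":0,"ty":0.004,"tz":0,"spin":0,"grip":-1},{"tx":0,"ty":0.005,"tz":0,"spin":0,"grip":-1},{"tx":0,"ty":0.006,"tz":0,"spin":0,"grip":-1},{"tx":0,"ty":0.006,"tz":0,"spin":0,"grip":-1},{"tx":0,"ty":0.006,"tz":0,"spin":0,"grip":-1},{"tx":0,"ty":0.006,"tz":0,"spin":0,"grip":-1},{"tx":0,"ty":0.006,"tz":0,"spin":0,"grip":-1}]' >/dev/null
python3 - <<'E'
from h import *
show()
b=viewer.capture("side")[230:350,190:350,::-1]
cv2.imwrite("pics/c3.png",cv2.resize(b,None,fx=4,fy=4,interpolation=cv2.INTER_CUBIC))
E
```

```text
t 14.2 nest [ -2.26 -70.29] z 25.59 Fnest [  6.49 -18.3    0.64] open 0.1
```

View pics/c3.png

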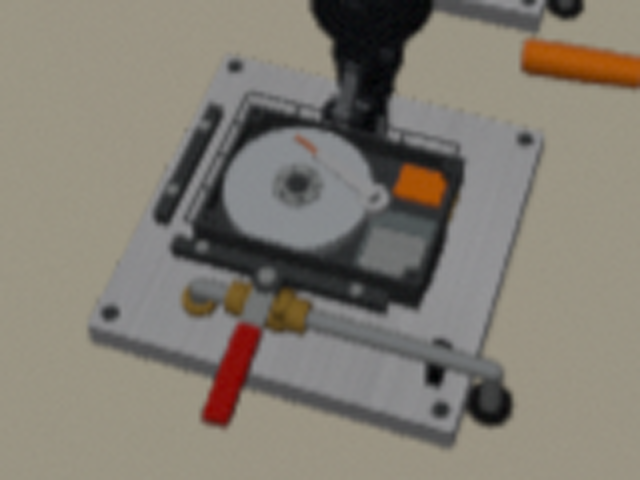

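The drive lies along the rail and the wrist feels 18 N in y. The growing Fx of +6.5 N suggests finger friction is resisting the last bit of squaring, so I'll relax sideways while keeping the push on.

```bash
python3 -m pendant '[{"tx":-0.002,"ty":0,"tz":0,"spin":0,"grip":-1},{"tx":-0.004,"ty":0,"tz":0,"spin":0,"grip":-1},{"tx":-0.006,"ty":0,"tz":0,"spin":0,"grip":-1},{"tx":-0.008,"ty":0,"tz":0,"spin":0,"grip":-1},{"tx":-0.01,"ty":0,"tz":0,"spin":0,"grip":-1},{"tx":-0.01,"ty":0,"tz":0,"spin":0,"grip":-1},{"tx":-0.01,"ty":0,"tz":0,"spin":0,"grip":-1},{"tx":-0.01,"ty":0,"tz":0,"spin":0,"grip":-1},{"tx":-0.01,"ty":0,"tz":0,"spin":0,"grip":-1},{"tx":-0.01,"ty":0,"tz":0,"spin":0,"grip":-1}]' >/dev/null; python3 -c "
from h import *
show()"
```

```text
t 15.5 nest [ -1.72 -70.19] z 25.24 Fnest [ -2.78 -17.24   5.3 ] open 0.3
```

```bash
python3 -m pendant '[{"tx":0,"ty":-0.04,"tz":0,"spin":0,"grip":-1},{"tx":0,"ty":-0.1,"tz":0,"spin":0,"grip":-1},{"tx":0.15,"ty":-0.1,"tz":0,"spin":0,"grip":-1},{"tx":0.35,"ty":-0.1,"tz":0,"spin":0,"grip":-1},{"tx":0.48,"ty":-0.1,"tz":0,"spin":0,"grip":-1},{"tx":0.48,"ty":0.05,"tz":0,"spin":0,"grip":-1},{"tx":0.48,"ty":0.2,"tz":0,"spin":0,"grip":-1},{"tx":0.48,"ty":0.3,"tz":0,"spin":0,"grip":-1},{"tx":0.48,"ty":0.305,"tz":0,"spin":0,"grip":-1},{"tx":0.48,"ty":0.305,"tz":0,"spin":0,"grip":-1}]' >/dev/null
python3 - <<'E'
from h import *
show()
b=viewer.capture("side")[230:350,190:350,::-1]; a=viewer.capture("top")[160:280,110:250,::-1]
f=lambda i:cv2.resize(i,None,fx=2.6,fy=2.6,interpolation=cv2.INTER_CUBIC)
cv2.imwrite("pics/c4.png",np.hstack([f(a),f(b)]))
E
```

```text
t 16.75 nest [-97.35  -7.25] z 25.3 Fnest [-0.08 -1.11  0.08] open -0.5
```

View pics/c4.png

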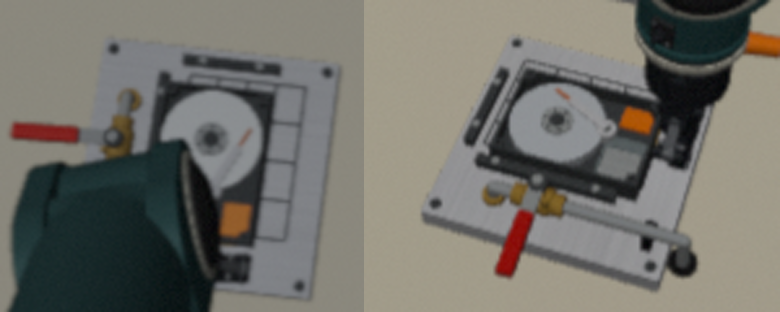

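Both views show the drive lying along the long rail, with the fingers behind its -x end at top crop (232,265). The platters are clear. I'll check squareness with an edge fit, then push along x.

Run:
```python
from h import *
g=cv2.cvtColor(viewer.capture("top"),cv2.COLOR_RGB2GRAY).astype(float)
def edge(c0,r0,c1,r1,z,w=5,name=""):
    pts=[]
    for row in np.arange(r0,r1+.1):
        c=c0+(c1-c0)*(row-r0)/(r1-r0); xs=np.arange(c-w,c+w+.01,.1)
        p=cv2.remap(g.astype(np.float32),xs[None].astype(np.float32),np.full((1,len(xs)),row,np.float32),cv2.INTER_LINEAR)[0]
        d=np.abs(np.gradient(cv2.GaussianBlur(p[None],(0,0),6)[0])); d[:12]=0; d[-12:]=0
        pts.append((xs[d.argmax()],row))
    P=cast("top",pts,z)[:,:2]
    k=np.ones(len(P),bool)
    for _ in range(4):
        a=np.polyfit(P[k,0],P[k,1],1); e=P[:,1]-np.polyval(a,P[:,0]); k=abs(e)<max(1.0,1.5*e[k].std())
    print(name,"yaw",np.degrees(np.arctan(a[0])).round(2),"n",k.sum(),"/",len(P),"rms",e[k].std().round(2),"y@x=570",np.polyval(a,570).round(2))
edge(110+275/2.6,160+95/2.6,110+262/2.6,160+225/2.6,48,4,"drive -y side")
edge(110+340/2.6,160+70/2.6,110+311/2.6,160+290/2.6,22,5,"plate -y edge")
```

```text
drive -y side yaw -4.86 n 51 / 51 rms 0.21 y@x=570 106.66
plate -y edge yaw -4.85 n 78 / 85 rms 0.18 y@x=570 49.01
```

It is square, with drive and plate edge yaw agreeing to 0.01°. Now the push along the rail, with a slight +y bias.

```bash
python3 -m pendant '[{"tx":-0.015,"ty":0.006,"tz":0,"spin":0,"grip":-1},{"tx":-0.03,"ty":0.006,"tz":0,"spin":0,"grip":-1},{"tx":-0.045,"ty":0.006,"tz":0,"spin":0,"grip":-1},{"tx":-0.06,"ty":0.007,"tz":0,"spin":0,"grip":-1},{"tx":-0.075,"ty":0.008,"tz":0,"spin":0,"grip":-1},{"tx":-0.09,"ty":0.008,"tz":0,"spin":0,"grip":-1},{"tx":-0.105,"ty":0.009,"tz":0,"spin":0,"grip":-1},{"tx":-0.12,"ty":0.01,"tz":0,"spin":0,"grip":-1},{"tx":-0.13,"ty":0.01,"tz":0,"spin":0,"grip":-1},{"tx":-0.14,"ty":0.01,"tz":0,"spin":0,"grip":-1}]' >/dev/null
python3 - <<'E'
from h import *
show()
b=viewer.capture("side")[230:350,190:350,::-1]; a=viewer.capture("top")[160:280,110:250,::-1]
f=lambda i:cv2.resize(i,None,fx=2.6,fy=2.6,interpolation=cv2.INTER_CUBIC)
cv2.imwrite("pics/c5.png",np.hstack([f(a),f(b)]))
E
```

```text
t 18.15 nest [-70.5   -4.78] z 25.03 Fnest [-7.22 -1.83  5.15] open 0.0
```

View pics/c5.png

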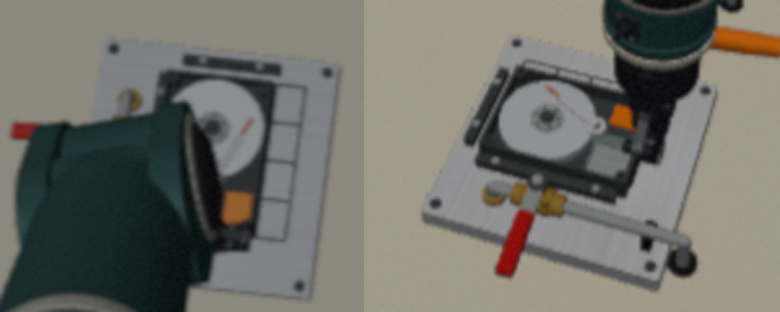

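The drive slid along the rail with a few mm still to go to the end rail, gap near top crop (220,75). I'll continue in small steps.

```bash
python3 -m pendant '[{"tx":-0.002,"ty":0,"tz":0,"spin":0,"grip":-1},{"tx":-0.004,"ty":0,"tz":0,"spin":0,"grip":-1},{"tx":-0.006,"ty":0,"tz":0,"spin":0,"grip":-1},{"tx":-0.008,"ty":0,"tz":0,"spin":0,"grip":-1},{"tx":-0.01,"ty":0,"tz":0,"spin":0,"grip":-1},{"tx":-0.01,"ty":0,"tz":0,"spin":0,"grip":-1},{"tx":-0.01,"ty":0,"tz":0,"spin":0,"grip":-1},{"tx":-0.01,"ty":0,"tz":0,"spin":0,"grip":-1},{"tx":-0.01,"ty":0,"tz":0,"spin":0,"grip":-1},{"tx":-0.01,"ty":0,"tz":0,"spin":0,"grip":-1}]' >/dev/null; python3 -c "
from h import *
show()"
```

```text
t 19.5 nest [-68.43  -4.78] z 25.04 Fnest [-6.14 -2.24  5.01] open -0.2
```

```bash
python3 -m pendant '[{"tx":-0.002,"ty":0,"tz":0,"spin":0,"grip":-1},{"tx":-0.004,"ty":0,"tz":0,"spin":0,"grip":-1},{"tx":-0.006,"ty":0,"tz":0,"spin":0,"grip":-1},{"tx":-0.006,"ty":0,"tz":0,"spin":0,"grip":-1},{"tx":-0.006,"ty":0,"tz":0,"spin":0,"grip":-1},{"tx":-0.006,"ty":0,"tz":0,"spin":0,"grip":-1},{"tx":-0.006,"ty":0,"tz":0,"spin":0,"grip":-1},{"tx":-0.006,"ty":0,"tz":0,"spin":0,"grip":-1},{"tx":-0.006,"ty":0,"tz":0,"spin":0,"grip":-1},{"tx":-0.006,"ty":0,"tz":0,"spin":0,"grip":-1}]' >/dev/null; python3 -c "
from h import *
show()"
```

```text
t 20.75 nest [-67.22  -4.78] z 25.03 Fnest [-7.08 -1.15  5.18] open -0.1
```

```bash
python3 -m pendant '[{"tx":-0.002,"ty":0,"tz":-0.003,"spin":0,"grip":-1},{"tx":-0.004,"ty":0,"tz":-0.004,"spin":0,"grip":-1},{"tx":-0.006,"ty":0,"tz":-0.004,"spin":0,"grip":-1},{"tx":-0.007,"ty":0,"tz":-0.004,"spin":0,"grip":-1},{"tx":-0.007,"ty":0,"tz":-0.004,"spin":0,"grip":-1},{"tx":-0.007,"ty":0,"tz":-0.004,"spin":0,"grip":-1},{"tx":-0.007,"ty":0,"tz":-0.004,"spin":0,"grip":-1},{"tx":-0.007,"ty":0,"tz":-0.004,"spin":0,"grip":-1},{"tx":-0.007,"ty":0,"tz":-0.004,"spin":0,"grip":-1},{"tx":-0.007,"ty":0,"tz":-0.004,"spin":0,"grip":-1}]' >/dev/null; python3 -c "
from h import *
show()"
```

```text
t 22.0 nest [-64.81  -4.5 ] z 26.09 Fnest [-3.78 -1.05 -1.71] open -0.3
```

```bash
python3 -m pendant '[{"tx":-0.002,"ty":0,"tz":0,"spin":0,"grip":-1},{"tx":-0.004,"ty":0,"tz":0,"spin":0,"grip":-1},{"tx":-0.006,"ty":0,"tz":0,"spin":0,"grip":-1},{"tx":-0.006,"ty":0,"tz":0,"spin":0,"grip":-1},{"tx":-0.006,"ty":0,"tz":0,"spin":0,"grip":-1},{"tx":-0.006,"ty":0,"tz":0,"spin":0,"grip":-1},{"tx":-0.006,"ty":0,"tz":0,"spin":0,"grip":-1},{"tx":-0.006,"ty":0,"tz":0,"spin":0,"grip":-1},{"tx":-0.006,"ty":0,"tz":0,"spin":0,"grip":-1},{"tx":-0.006,"ty":0,"tz":0,"spin":0,"grip":-1}]' >/dev/null; python3 -c "
from h import *
show()"
```

```text
t 23.25 nest [-63.51  -4.49] z 26.13 Fnest [-3.09 -1.2  -1.33] open 0.2
```

```bash
python3 -m pendant '[{"tx":-0.002,"ty":0,"tz":0,"spin":0,"grip":-1},{"tx":-0.004,"ty":0,"tz":0,"spin":0,"grip":-1},{"tx":-0.006,"ty":0,"tz":0,"spin":0,"grip":-1},{"tx":-0.006,"ty":0,"tz":0,"spin":0,"grip":-1},{"tx":-0.006,"ty":0,"tz":0,"spin":0,"grip":-1},{"tx":-0.006,"ty":0,"tz":0,"spin":0,"grip":-1},{"tx":-0.006,"ty":0,"tz":0,"spin":0,"grip":-1},{"tx":-0.006,"ty":0,"tz":0,"spin":0,"grip":-1},{"tx":-0.006,"ty":0,"tz":0,"spin":0,"grip":-1},{"tx":-0.006,"ty":0,"tz":0,"spin":0,"grip":-1}]' >/dev/null; python3 -c "
from h import *
show()"
```

```text
t 24.5 nest [-62.71  -4.51] z 26.11 Fnest [-6.42 -1.33  2.56] open -0.1
```

```bash
python3 -m pendant '[{"tx":-0.002,"ty":0,"tz":0,"spin":0,"grip":-1},{"tx":-0.004,"ty":0,"tz":0,"spin":0,"grip":-1},{"tx":-0.005,"ty":0,"tz":0,"spin":0,"grip":-1},{"tx":-0.005,"ty":0,"tz":0,"spin":0,"grip":-1},{"tx":-0.005,"ty":0,"tz":0,"spin":0,"grip":-1},{"tx":-0.005,"ty":0,"tz":0,"spin":0,"grip":-1},{"tx":-0.005,"ty":0,"tz":0,"spin":0,"grip":-1},{"tx":-0.005,"ty":0,"tz":0,"spin":0,"grip":-1},{"tx":-0.005,"ty":0,"tz":0,"spin":0,"grip":-1},{"tx":-0.005,"ty":0,"tz":0,"spin":0,"grip":-1}]' >/dev/null; python3 -c "
from h import *
show()"
```

```text
t 25.75 nest [-61.73  -4.5 ] z 26.12 Fnest [-6.08 -1.34  1.66] open 0.1
```

```bash
python3 -m pendant '[{"tx":-0.002,"ty":0,"tz":0,"spin":0,"grip":-1},{"tx":-0.004,"ty":0,"tz":0,"spin":0,"grip":-1},{"tx":-0.005,"ty":0,"tz":0,"spin":0,"grip":-1},{"tx":-0.005,"ty":0,"tz":0,"spin":0,"grip":-1},{"tx":-0.005,"ty":0,"tz":0,"spin":0,"grip":-1},{"tx":-0.005,"ty":0,"tz":0,"spin":0,"grip":-1},{"tx":-0.005,"ty":0,"tz":0,"spin":0,"grip":-1},{"tx":-0.005,"ty":0,"tz":0,"spin":0,"grip":-1},{"tx":-0.005,"ty":0,"tz":0,"spin":0,"grip":-1},{"tx":-0.005,"ty":0,"tz":0,"spin":0,"grip":-1}]' >/dev/null; python3 -c "
from h import *
show()"
```

```text
t 27.0 nest [-60.74  -4.5 ] z 26.13 Fnest [-5.97 -1.1   2.39] open -0.2
```

```bash
python3 -m pendant '[{"tx":-0.002,"ty":0,"tz":0,"spin":0,"grip":-1},{"tx":-0.004,"ty":0,"tz":0,"spin":0,"grip":-1},{"tx":-0.005,"ty":0,"tz":0,"spin":0,"grip":-1},{"tx":-0.005,"ty":0,"tz":0,"spin":0,"grip":-1},{"tx":-0.005,"ty":0,"tz":0,"spin":0,"grip":-1},{"tx":-0.005,"ty":0,"tz":0,"spin":0,"grip":-1},{"tx":-0.005,"ty":0,"tz":0,"spin":0,"grip":-1},{"tx":-0.005,"ty":0,"tz":0,"spin":0,"grip":-1},{"tx":-0.005,"ty":0,"tz":0,"spin":0,"grip":-1},{"tx":-0.005,"ty":0,"tz":0,"spin":0,"grip":-1}]' >/dev/null; python3 -c "
from h import *
show()
import cv2
cv2.imwrite('pics/raw.png',viewer.capture('side')[:,:,::-1])"
```

```text
t 28.25 nest [-59.77  -4.48] z 26.11 Fnest [-6.52 -2.02  2.58] open 0.0
```

Run:
```python
from h import *
L.a=np.radians(-4.85)
g=cv2.cvtColor(viewer.capture("top"),cv2.COLOR_RGB2GRAY).astype(np.float32)
xs=np.arange(76,116,2.)
for z in(48,34):
    acc=0
    for y in(-40,-35,-30,-25):
        P=np.array([np.r_[L.w(x,y),z] for x in xs]); p=proj("top",P).astype(np.float32)
        acc=acc+cv2.remap(g,p[:,0][None],p[:,1][None],cv2.INTER_LINEAR)[0]/4
    print(z,[(int(x),int(v)) for x,v in zip(xs,acc)])
```

```text
48 [(76, 125), (78, 116), (80, 105), (82, 92), (84, 79), (86, 63), (88, 45), (90, 32), (92, 34), (94, 45), (96, 54), (98, 63), (100, 74), (102, 95), (104, 117), (106, 126), (108, 128), (110, 130), (112, 133), (114, 135)]
34 [(76, 127), (78, 119), (80, 111), (82, 101), (84, 89), (86, 77), (88, 63), (90, 50), (92, 36), (94, 32), (96, 38), (98, 49), (100, 59), (102, 67), (104, 81), (106, 102), (108, 121), (110, 127), (112, 128), (114, 130)]
```

```bash
python3 -m pendant '[{"tx":-0.002,"ty":0,"tz":0,"spin":0,"grip":-1},{"tx":-0.004,"ty":0,"tz":0,"spin":0,"grip":-1},{"tx":-0.006,"ty":0,"tz":0,"spin":0,"grip":-1},{"tx":-0.007,"ty":0,"tz":0,"spin":0,"grip":-1},{"tx":-0.007,"ty":0,"tz":0,"spin":0,"grip":-1},{"tx":-0.007,"ty":0,"tz":0,"spin":0,"grip":-1},{"tx":-0.007,"ty":0,"tz":0,"spin":0,"grip":-1},{"tx":-0.007,"ty":0,"tz":0,"spin":0,"grip":-1},{"tx":-0.007,"ty":0,"tz":0,"spin":0,"grip":-1},{"tx":-0.007,"ty":0,"tz":0,"spin":0,"grip":-1}]' >/dev/null; python3 -c "
from h import *
show()"
```

```text
t 29.6 nest [-59.5   -4.49] z 26.03 Fnest [-14.59  -1.32  10.7 ] open -0.0
```

```bash
python3 -m pendant '[{"tx":-0.002,"ty":0,"tz":0,"spin":0,"grip":-1},{"tx":-0.004,"ty":0,"tz":0,"spin":0,"grip":-1},{"tx":-0.005,"ty":0,"tz":0,"spin":0,"grip":-1},{"tx":-0.005,"ty":0,"tz":0,"spin":0,"grip":-1},{"tx":-0.005,"ty":0,"tz":0,"spin":0,"grip":-1},{"tx":-0.005,"ty":0,"tz":0,"spin":0,"grip":-1},{"tx":-0.005,"ty":0,"tz":0,"spin":0,"grip":-1},{"tx":-0.005,"ty":0,"tz":0,"spin":0,"grip":-1},{"tx":-0.005,"ty":0,"tz":0,"spin":0,"grip":-1},{"tx":-0.005,"ty":0,"tz":0,"spin":0,"grip":-1}]' >/dev/null; python3 -c "
from h import *
show()"
```

```text
t 30.85 nest [-59.49  -4.42] z 25.87 Fnest [-20.45  -1.34  13.69] open -0.1
```

```bash
python3 -m pendant '[{"tx":-0.001,"ty":0,"tz":-0.001,"spin":0,"grip":-1},{"tx":-0.002,"ty":0,"tz":-0.002,"spin":0,"grip":-1},{"tx":-0.003,"ty":0,"tz":-0.003,"spin":0,"grip":-1},{"tx":-0.003,"ty":0.002,"tz":-0.003,"spin":0,"grip":-1},{"tx":-0.003,"ty":0.002,"tz":-0.003,"spin":0,"grip":-1},{"tx":-0.003,"ty":0.002,"tz":-0.003,"spin":0,"grip":-1},{"tx":-0.003,"ty":0.002,"tz":-0.003,"spin":0,"grip":-1},{"tx":-0.003,"ty":0.002,"tz":-0.003,"spin":0,"grip":-1},{"tx":-0.003,"ty":0.002,"tz":-0.003,"spin":0,"grip":-1},{"tx":-0.003,"ty":0.002,"tz":-0.003,"spin":0,"grip":-1}]' >/dev/null
python3 - <<'E'
from h import *
show()
exec(open('/dev/stdin').read()) if 0 else None
b=viewer.capture("side")[230:350,190:350,::-1]; a=viewer.capture("top")[160:280,110:250,::-1]
f=lambda i:cv2.resize(i,None,fx=2.6,fy=2.6,interpolation=cv2.INTER_CUBIC)
cv2.imwrite("pics/c6.png",np.hstack([f(a),f(b)]))
E
```

```text
t 32.1 nest [-59.47  -4.44] z 25.95 Fnest [-20.69  -2.07   5.54] open 0.1
```

View pics/c6.png

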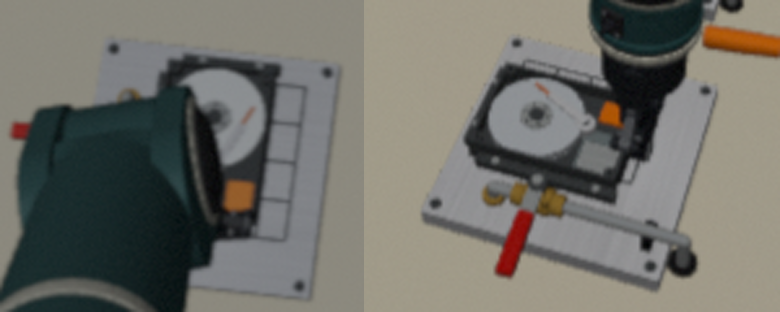

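The drive sits in the corner, touching both rails at top crop (165,70). The press was about 20 N at the wrist, so about 15 N or a little more reached the rail. I'll retreat, rise, and go to the left lever's +x side.

```bash
python3 -m pendant '[{"tx":0.03,"ty":0,"tz":0,"spin":0,"grip":-1},{"tx":0.1,"ty":0,"tz":0,"spin":0,"grip":-1},{"tx":0.1,"ty":0,"tz":-0.25,"spin":0,"grip":-1},{"tx":0.1,"ty":0,"tz":-0.45,"spin":0,"grip":-1},{"tx":-0.05,"ty":0.2,"tz":-0.45,"spin":0,"grip":-1},{"tx":-0.25,"ty":0.45,"tz":-0.45,"spin":0,"grip":-1},{"tx":-0.43,"ty":0.7,"tz":-0.45,"spin":0,"grip":-1},{"tx":-0.465,"ty":0.73,"tz":-0.45,"spin":0,"grip":-1},{"tx":-0.465,"ty":0.73,"tz":-0.45,"spin":0,"grip":-1},{"tx":-0.465,"ty":0.73,"tz":-0.45,"spin":0,"grip":-1}]' >/dev/null
python3 - <<'E'
from h import *
show(); L.a=np.radians(-4.85)
im=viewer.capture("top"); cv2.imwrite("pics/raw2.png",im[:,:,::-1])
S=viewer.capture("side"); print([ (c.round(1),cast("side",c,66)[0].round(1)) for i,s,c,b in reds("side",S)])
g=cv2.cvtColor(im,cv2.COLOR_RGB2GRAY).astype(np.float32)
# drive -y and -x edges: profiles across at z=48, edge by max gradient
def prof(fixed,ax,lo,hi):
    o=[]
    for f in fixed:
        u=np.arange(lo,hi,.25); P=[np.r_[L.w(v,f) if ax==0 else L.w(f,v),48] for v in u]
        p=proj("top",P).astype(np.float32); q=cv2.remap(g,p[:,0][None],p[:,1][None],cv2.INTER_LINEAR)
        d=np.gradient(cv2.GaussianBlur(q,(0,0),3)[0]); o.append(u[np.abs(d).argmax()])
    return o
f1=[-30,-10,10,30,50,70,80]; print("-y edge",prof(f1,1,-70,-48)); f2=[-45,-35,-25,-15,-5]; print("-x edge",prof(f2,0,-62,-42))
E
```

```text
t 33.45 nest [ 36.47 140.55] z 116.87 Fnest [-0.47  0.07  1.03] open -0.2
[(array([305.7, 212.6]), array([509.2, -68.7,  66. ])), (array([247.4, 323.3]), array([571.7, 310.6,  66. ]))]
-y edge [np.float64(-58.5), np.float64(-59.5), np.float64(-59.25), np.float64(-59.25), np.float64(-59.0), np.float64(-58.75), np.float64(-57.75)]
-x edge [np.float64(-53.25), np.float64(-54.0), np.float64(-53.25), np.float64(-53.75), np.float64(-55.25)]
```

The drive's -y edge is where it was when pressed against the rail (-58.9 both times). Next I work out the lever arc.

```bash
cat > arc.py <<'E'
from h import *
def arc(nest,phis,side,z=57,rho=65,hx=9,hy=13.5,extra=0):
    # phi: lever angle in nest from +y, CCW; side=+1 pushes CCW (finger on the clockwise side)
    s=r.get_state(); q=rot(s["tool_rot"]); st=np.array([10,80.]); out=[]
    for p in phis:
        f=np.radians(p); u=np.array([-np.sin(f),np.cos(f)]); n=side*np.array([np.cos(f),np.sin(f)])
        d=8+hx*abs(n[0])+hy*abs(n[1])+extra
        w=np.r_[nest.w(*(st+rho*u+d*n)),z]; t=q.inv().apply(w-s["eef_pos"])/200
        out.append((p,t.round(3).tolist()))
    for o in out: print(*o)
E
python3 -c "
from arc import *
show()
go(L.w(38,142),57,None); arc(L,[0,10,20,30,40,50,60,70,80,90,93],1)"
```

```text
t 33.55 nest [ 36.63 140.84] z 117.13 Fnest [-0.63 -0.29 -0.47] open -0.5
t 33.55 frac [-0.007  0.006  0.301] spin 0 yaw 85.08
0 [0.048, 0.021, 0.301]
10 [0.095, 0.032, 0.301]
20 [0.145, 0.037, 0.301]
30 [0.198, 0.033, 0.301]
40 [0.252, 0.02, 0.301]
50 [0.305, -0.004, 0.301]
60 [0.354, -0.038, 0.301]
70 [0.398, -0.083, 0.301]
80 [0.433, -0.137, 0.301]
90 [0.458, -0.198, 0.301]
93 [0.463, -0.213, 0.301]
```

```bash
python3 -m pendant '[{"tx":0,"ty":0,"tz":0.15,"spin":0,"grip":-1},{"tx":0,"ty":0,"tz":0.28,"spin":0,"grip":-1},{"tx":0,"ty":0.01,"tz":0.3,"spin":0,"grip":-1},{"tx":0.05,"ty":0.02,"tz":0.3,"spin":0,"grip":-1},{"tx":0.095,"ty":0.03,"tz":0.3,"spin":0,"grip":-1},{"tx":0.145,"ty":0.035,"tz":0.3,"spin":0,"grip":-1},{"tx":0.2,"ty":0.03,"tz":0.3,"spin":0,"grip":-1},{"tx":0.25,"ty":0.02,"tz":0.3,"spin":0,"grip":-1},{"tx":0.305,"ty":-0.005,"tz":0.3,"spin":0,"grip":-1},{"tx":0.305,"ty":-0.005,"tz":0.3,"spin":0,"grip":-1}]' >/dev/null; python3 -c "
from arc import *
show(); arc(L,[50,60,70,80,90,93],1)
print([cast('side',c,66)[0].round(1) for i,s,c,b in reds('side',viewer.capture('side'))])"
```

```text
t 34.8 nest [-24.02 141.55] z 58.49 Fnest [1.26 1.16 1.3 ] open 0.6
50 [0.001, -0.006, 0.007]
60 [0.051, -0.041, 0.007]
70 [0.095, -0.085, 0.007]
80 [0.13, -0.139, 0.007]
90 [0.155, -0.201, 0.007]
93 [0.16, -0.215, 0.007]
[array([516.2, 301.2,  66. ])]
```

```bash
python3 -m pendant '[{"tx":0.025,"ty":-0.025,"tz":0,"spin":0,"grip":-1},{"tx":0.05,"ty":-0.04,"tz":0,"spin":0,"grip":-1},{"tx":0.075,"ty":-0.06,"tz":0,"spin":0,"grip":-1},{"tx":0.095,"ty":-0.085,"tz":0,"spin":0,"grip":-1},{"tx":0.115,"ty":-0.11,"tz":0,"spin":0,"grip":-1},{"tx":0.13,"ty":-0.14,"tz":0,"spin":0,"grip":-1},{"tx":0.145,"ty":-0.17,"tz":0,"spin":0,"grip":-1},{"tx":0.155,"ty":-0.2,"tz":0,"spin":0,"grip":-1},{"tx":0.155,"ty":-0.205,"tz":0,"spin":0,"grip":-1},{"tx":0.155,"ty":-0.205,"tz":0,"spin":0,"grip":-1}]' >/dev/null; python3 -c "
from arc import *
show(); arc(L,[90,93],1)
print([cast('side',c,66)[0].round(1) for i,s,c,b in reds('side',viewer.capture('side'))])"
```

```text
t 36.1 nest [-54.85 101.18] z 57.28 Fnest [2.3  5.49 0.35] open -0.2
90 [0.001, 0.002, 0.001]
93 [0.006, -0.013, 0.001]
[]
```

```bash
python3 -m pendant '[{"tx":0,"ty":-0.003,"tz":0,"spin":0,"grip":-1},{"tx":0,"ty":-0.006,"tz":0,"spin":0,"grip":-1},{"tx":0,"ty":-0.009,"tz":0,"spin":0,"grip":-1},{"tx":0,"ty":-0.012,"tz":0,"spin":0,"grip":-1},{"tx":0,"ty":-0.015,"tz":0,"spin":0,"grip":-1},{"tx":0,"ty":-0.015,"tz":0,"spin":0,"grip":-1},{"tx":0,"ty":-0.015,"tz":0,"spin":0,"grip":-1},{"tx":0,"ty":-0.015,"tz":0,"spin":0,"grip":-1},{"tx":0,"ty":-0.015,"tz":0,"spin":0,"grip":-1},{"tx":0,"ty":-0.015,"tz":0,"spin":0,"grip":-1}]' >/dev/null; python3 -c "
from arc import *
show()"
```

```text
t 37.4 nest [-54.89 100.56] z 57.52 Fnest [ 2.83 17.57 -3.42] open 0.2
```

The stop is reached at 17.6 N with almost no further motion. Now to the right lever.

```bash
python3 -m pendant '[{"tx":0,"ty":0.05,"tz":0,"spin":0,"grip":-1},{"tx":0,"ty":0.12,"tz":0,"spin":0,"grip":-1},{"tx":0,"ty":0.12,"tz":-0.2,"spin":0,"grip":-1},{"tx":0,"ty":0.1,"tz":-0.35,"spin":0,"grip":-1},{"tx":0,"ty":-0.15,"tz":-0.35,"spin":0,"grip":-1},{"tx":0,"ty":-0.4,"tz":-0.35,"spin":0,"grip":-1},{"tx":0,"ty":-0.65,"tz":-0.35,"spin":0,"grip":-1},{"tx":0,"ty":-0.9,"tz":-0.35,"spin":0,"grip":-1},{"tx":0,"ty":-1,"tz":-0.35,"spin":0,"grip":-1},{"tx":0,"ty":-1,"tz":-0.35,"spin":0,"grip":-1}]' >/dev/null
python3 - <<'E'
from arc import *
show(N); arc(N,[78.5],-1,z=120,extra=10)
for n in("side","top"):
    I=viewer.capture(n); print(n,[(s[4],c.round(1),cast(n,c,66)[0].round(1)) for i,s,c,b in reds(n,I)])
E
```

```text
t 38.65 nest [-83.46 225.87] z 126.86 Fnest [ 1.47  1.16 -0.58] open 0.2
78.5 [-0.126, -0.825, 0.035]
side [(np.int32(120), array([281.3, 306.5]), array([507.9, 251.6,  66. ]))]
top [(np.int32(96), array([148.8, 237.8]), array([507.4, 253. ,  66. ])), (np.int32(86), array([284.2, 240.5]), array([509.9, -68.6,  66. ]))]
```

The left lever measures 89° in both views, so it is on. I'll move in beside the right lever, which is at about 79°.

```bash
python3 -m pendant '[{"tx":-0.03,"ty":-0.25,"tz":0,"spin":0,"grip":-1},{"tx":-0.06,"ty":-0.5,"tz":0,"spin":0,"grip":-1},{"tx":-0.1,"ty":-0.75,"tz":0,"spin":0,"grip":-1},{"tx":-0.125,"ty":-0.825,"tz":0,"spin":0,"grip":-1},{"tx":-0.125,"ty":-0.825,"tz":0,"spin":0,"grip":-1},{"tx":-0.125,"ty":-0.825,"tz":0,"spin":0,"grip":-1},{"tx":-0.125,"ty":-0.825,"tz":0.1,"spin":0,"grip":-1},{"tx":-0.125,"ty":-0.825,"tz":0.2,"spin":0,"grip":-1},{"tx":-0.125,"ty":-0.825,"tz":0.2,"spin":0,"grip":-1},{"tx":-0.125,"ty":-0.825,"tz":0.2,"spin":0,"grip":-1}]' >/dev/null
python3 - <<'E'
from arc import *
show(N); arc(N,[78.5],-1,extra=9);arc(N,[78,70,60,50,40,30,20,10,0],-1)
E
```

```text
t 40.0 nest [-59.93  62.32] z 87.35 Fnest [ 0.64  0.18 -0.54] open 0.2
78.5 [0.001, -0.004, 0.152]
78 [-0.007, 0.043, 0.152]
70 [-0.003, 0.088, 0.152]
60 [-0.006, 0.146, 0.152]
50 [-0.021, 0.205, 0.152]
40 [-0.048, 0.262, 0.152]
30 [-0.087, 0.314, 0.152]
20 [-0.136, 0.359, 0.152]
10 [-0.195, 0.394, 0.152]
0 [-0.261, 0.416, 0.152]
```

```bash
python3 -m pendant '[{"tx":0,"ty":0,"tz":0.08,"spin":0,"grip":-1},{"tx":0,"ty":0,"tz":0.15,"spin":0,"grip":-1},{"tx":0,"ty":0.01,"tz":0.15,"spin":0,"grip":-1},{"tx":-0.005,"ty":0.045,"tz":0.15,"spin":0,"grip":-1},{"tx":-0.003,"ty":0.09,"tz":0.15,"spin":0,"grip":-1},{"tx":-0.006,"ty":0.145,"tz":0.15,"spin":0,"grip":-1},{"tx":-0.02,"ty":0.205,"tz":0.15,"spin":0,"grip":-1},{"tx":-0.048,"ty":0.26,"tz":0.15,"spin":0,"grip":-1},{"tx":-0.085,"ty":0.315,"tz":0.15,"spin":0,"grip":-1},{"tx":-0.085,"ty":0.315,"tz":0.15,"spin":0,"grip":-1}]' >/dev/null
python3 - <<'E'
from arc import *
show(N); arc(N,[30,20,10,0],-1)
I=viewer.capture("side"); print([cast("side",c,66)[0].round(1) for i,s,c,b in reds("side",I)])
E
```

```text
t 41.25 nest [-42.26 125.33] z 56.95 Fnest [ 0.04 -0.51  0.13] open -0.1
30 [-0.001, -0.002, -0.0]
20 [-0.051, 0.043, -0.0]
10 [-0.11, 0.078, -0.0]
0 [-0.175, 0.1, -0.0]
[array([540.3, -28.3,  66. ]), array([507.6, 251.4,  66. ])]
```

```bash
python3 -m pendant '[{"tx":-0.025,"ty":0.022,"tz":0,"spin":0,"grip":-1},{"tx":-0.05,"ty":0.043,"tz":0,"spin":0,"grip":-1},{"tx":-0.08,"ty":0.062,"tz":0,"spin":0,"grip":-1},{"tx":-0.11,"ty":0.078,"tz":0,"spin":0,"grip":-1},{"tx":-0.14,"ty":0.09,"tz":0,"spin":0,"grip":-1},{"tx":-0.16,"ty":0.096,"tz":0,"spin":0,"grip":-1},{"tx":-0.175,"ty":0.1,"tz":0,"spin":0,"grip":-1},{"tx":-0.18,"ty":0.1,"tz":0,"spin":0,"grip":-1},{"tx":-0.18,"ty":0.1,"tz":0,"spin":0,"grip":-1},{"tx":-0.18,"ty":0.1,"tz":0,"spin":0,"grip":-1}]' >/dev/null
python3 - <<'E'
from arc import *
show(N); arc(N,[0],-1)
E
```

```text
t 42.55 nest [ -6.96 143.83] z 56.5 Fnest [-3.56 -3.17 -2.58] open -0.4
0 [0.0, 0.006, -0.003]
```

```bash
python3 -m pendant '[{"tx":-0.003,"ty":0,"tz":0,"spin":0,"grip":-1},{"tx":-0.006,"ty":0,"tz":0,"spin":0,"grip":-1},{"tx":-0.009,"ty":0,"tz":0,"spin":0,"grip":-1},{"tx":-0.012,"ty":0,"tz":0,"spin":0,"grip":-1},{"tx":-0.015,"ty":0,"tz":0,"spin":0,"grip":-1},{"tx":-0.018,"ty":0,"tz":0,"spin":0,"grip":-1},{"tx":-0.02,"ty":0,"tz":0,"spin":0,"grip":-1},{"tx":-0.02,"ty":0,"tz":0,"spin":0,"grip":-1},{"tx":-0.02,"ty":0,"tz":0,"spin":0,"grip":-1},{"tx":-0.02,"ty":0,"tz":0,"spin":0,"grip":-1}]' >/dev/null
python3 - <<'E'
from arc import *
show(N)
E
```

```text
t 43.8 nest [ -6.33 143.87] z 56.0 Fnest [-28.39  -2.47  17.52] open 0.0
```

The stop was reached at 28 N with only 0.6 mm of motion. I'll retreat and verify.

```bash
python3 -m pendant '[{"tx":0.03,"ty":0,"tz":0,"spin":0,"grip":-1},{"tx":0.1,"ty":0,"tz":0,"spin":0,"grip":-1},{"tx":0.15,"ty":0,"tz":-0.2,"spin":0,"grip":-1},{"tx":0.15,"ty":0,"tz":-0.45,"spin":0,"grip":-1},{"tx":0.35,"ty":0,"tz":-0.65,"spin":0,"grip":-1},{"tx":0.6,"ty":0,"tz":-0.8,"spin":0,"grip":-1},{"tx":0.75,"ty":0,"tz":-0.8,"spin":0,"grip":-1},{"tx":0.75,"ty":0,"tz":-0.8,"spin":0,"grip":-1},{"tx":0.75,"ty":0,"tz":-0.8,"spin":0,"grip":-1},{"tx":0.75,"ty":0,"tz":-0.8,"spin":0,"grip":-1}]' >/dev/null
python3 - <<'E'
from h import *
show(N); L.a=np.radians(-4.85)
for n in("side","top"):
    I=viewer.capture(n)
    for i,s,c,b in reds(n,I):
        w=cast(n,c,66)[0]; ne=L if w[1]>100 else N; d=ne.n(w)-[10,80]
        print(n,w.round(1),"lever deg on",np.degrees(np.arctan2(-d[0],d[1])).round(1),"r",np.hypot(*d).round(1))
g=cv2.cvtColor(I,cv2.COLOR_RGB2GRAY).astype(np.float32)
def prof(ne,fixed,ax,lo,hi):
    o=[]
    for f in fixed:
        u=np.arange(lo,hi,.25); P=[np.r_[ne.w(v,f) if ax==0 else ne.w(f,v),48] for v in u]
        p=proj("top",P).astype(np.float32); q=cv2.remap(g,p[:,0][None],p[:,1][None],cv2.INTER_LINEAR)
        o.append(float(u[np.abs(np.gradient(cv2.GaussianBlur(q,(0,0),3)[0])).argmax()]))
    return o
print(prof(L,[-30,-10,10,30,50,70,80],1,-70,-48),prof(L,[-45,-35,-25,-15,-5],0,-62,-42))
cv2.imwrite("pics/end.png",cv2.resize(I[150:290,100:390,::-1],None,fx=2.7,fy=2.7,interpolation=cv2.INTER_CUBIC))
E
```

```text
t 45.05 nest [-151.88  145.43] z 216.52 Fnest [0.47 0.01 0.75] open 0.2
side [574.  -23.7  66. ] lever deg on 0.4 r 60.8
side [507.6 251.3  66. ] lever deg on 90.0 r 60.8
top [574.3 -22.8  66. ] lever deg on 0.2 r 61.6
top [507.5 253.3  66. ] lever deg on 88.2 r 61.2
[-50.5, -51.5, -59.25, -59.25, -59.0, -58.75, -57.75] [-54.75, -54.0, -53.0, -53.75, -55.25]
```

View pics/end.png

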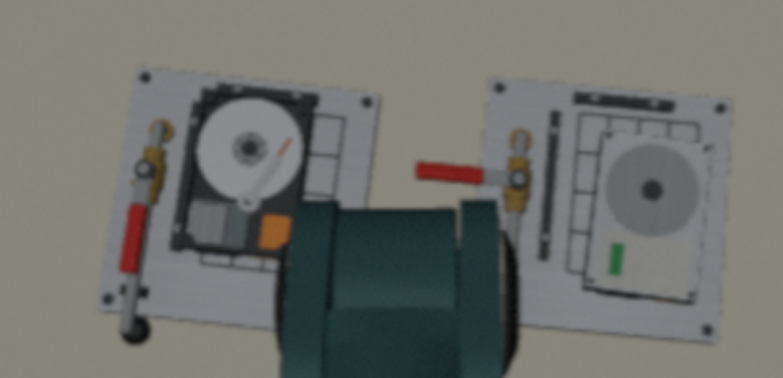

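The drive is home against both rails at (200,95). The left lever at (133,240) is on, the right lever at (450,173) is off, the closed drive is unmoved, and the arm is clear.

```bash
python3 -c "
from station import r
print(r.sign_off())"
```

```text
the job is handed in; nothing more can be done
None
```

I handed the job in at about 45 s (the hand-in returned no verdict): the opened drive is home against both rails, pressed at each with roughly 15 N by estimate, its vacuum is fully on, the other nest's vacuum is fully off, and the closed drive looks unmoved in the final picture.

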